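# Clear the lamp cradle, dock the inspection lamp and slide its switch on

## Robot

A 6-joint arm with a two-finger parallel gripper is mounted at the origin on the work surface. World frame = base frame: x ahead of the robot, y to its left, z up, the work surface at z = 0. Lengths are in mm, angles in rad, forces in N, time in s.
With the tool pointing down it reaches from about 425 to 1125 mm from the base axis. Payload 14.9 kg.
Tool frame: the origin (TCP) lies at the very end of the fingers, on their centre line; the grasp point (between the pads) lies 19 mm behind it (manip.grip_point_offset is the distance from the TCP to the grasp point, in mm); z points along the fingers, y is the line along which they close (so a half turn about z gives the same grasp; the last joint's range is limited). The gripper opens to 91 mm and grips with 3 to 60 N. Pads are 32 mm wide; open, the fingers measure 118 mm over their backs; the gripper's body (76 mm by 178 mm) begins 60 mm behind the grasp point.
Start: joints at [-1.144, 0.379, 1.734, -0, 1.028, -0.033], TCP at [310.636, -627.314, 213.932] pointing down, gripper open.
Joint ranges: [-2.77, 2.77], [-0.74, 2.19], [0, 2.66], [-1.06, 4.2], [0.31, 2.87], [-3.08, 3.08]. Speed limits (rad/s): [1.89, 1.89, 2.39, 3.14, 3.14, 3.14].

## Interface

Orientations are given as [roll, pitch, yaw] about the fixed x, y, z axes, in that order (R = Rz(yaw) Ry(pitch) Rx(roll)).
In Python, from station import sensors, viewer, job, manip gives the robot as it stands. The module is installed in compiled form; this text tells all that it offers.
- The arm moves only by the tool send_rows, never from a script. Its argument "motion" is a list that holds one entry, the list of rows, each a list of 6 numbers: the shift along the tool's x, y, z normalised to -1 to 1, where 1 is 0.75 m, then the turn, a rotation vector about the tool's x, y, z normalised to -1 to 1, where 1 is pi rad. A call has 1 to 20 rows; each row shifts and turns the commanded pose from where the row before left it, along the tool's axes as they then stand; what a row does not reach is not made up. A row lasts 1/10 s, in which the tool goes at most 50 mm and 8.59 degrees, less where a joint would pass 70% of its speed; a pose out of reach is approached as far as the arm can. A call with a number of a shift or a turn outside -1 to 1 is refused whole. A call with a gripper value outside its range is refused whole. "jaw" is the closure in counts, from 0 (fully open) to 255 (shut), set as the call begins (left out, the last holds). The fingers move at their own pace and stop on an object; "squeeze" is the grip in N (left out, the last holds). Time passes only in rows, so rows that do not move let the fingers close. It gives the time, the measured TCP pose, the force, the opening and the grip force at its end, in the units of the state.
- sensors.observe(): the state, without advancing time (a new reading comes with each control period).
- viewer.snapshot(name): name is "scene" or "top" or "wrist"; returns the picture (420x560x3 uint8, red, green, blue); there is no depth.
- viewer.get_calibration(name): a dict with "fx", "fy", "cx", "cy" (pixels), "dist_coeffs" ([k1, k2, p1, p2, k3] as OpenCV has them; the pictures are not rectified), "rvec" (rotation vector, rad) and "tvec" (3), from world to camera coordinates, as OpenCV has them. Camera axes: x right, y down, z forward; pixel columns grow to the right and rows downward; lengths in mm; the calibration is good to about 2 mm. A picture is of the moment at which its call begins: read the wrist's pose just before it. get_calibration takes no time and is no camera call; for the wrist camera it gives the pose at the moment of the call.
- job.sign_off(): hands the job in; it is judged then, once.
The state is a dict: "time": time; "joint_pos": joint angles; "joint_velocities": joint speeds; "tau": joint torques, N m; "ee_pos": TCP position; "orientation": TCP orientation; "force": force on the tool from outside, world axes, zero at the start; "torque": the same for the moment, N m; "opening": opening from 0.0 (shut) to 1.0 (fully open); "grasp_force": force on a finger pad.
Only numpy, scipy, OpenCV 4.12 (cv2) and the standard library are available. Lean on these libraries where they do the work, as an engineer would, in place of code of your own. Each camera call takes 0.05 s, during which the arm holds its last target. There are 200 camera calls.

## Task

A stray steel distance piece is lying in the inspection lamp's cradle: put it in the open cardboard stock bin with the others. Then lay the hand lamp flat in the cradle, switch side up and with its light-panel end up against the cradle's end plate, and slide its small recessed switch fully on, towards the light panel. Leave the can, the little carton, the jar and the steel bush where they stand.

Things in the scene. Friction and masses are not known exactly. Their poses are not given: they have to be found in the camera images.
- lamp: Loose black hand inspection lamp, a flat bar 180 long (its x) x 56 wide (y) x 35 high, 0.17 to 0.34 kg, lying switch side up. Origin: centre of its underside, z up; +x points to the head end. The head half's top carries a pale light panel (x -5 to 81); the tail half's top has the switch slot. Its plain sides may be gripped anywhere along the length.
- lamp_head (a point): Centre of the lamp's head end face: x = +90, y = 0, 17 above the underside in the lamp's frame.
- switch (a joint): Slide switch in the lamp's slot, m: 0 = off (tail end), 0.014 = fully on; positive is towards the lamp's +x (the light panel). It starts within 2 mm of off, has about 2 N of dry friction and no spring, and stays where it is left.
- switch_top (a point): Centre of the top of the switch's cap, flush with the lamp's top (34 above its underside). Grey cap, 9 long (lamp x) x 22 wide x 7.5 high. Off, its centre is at lamp x = -44, leaving 35 mm of free slot behind it on the tail side; fully on, at x = -30.
- cradle: Fixed white steel tray for the lamp. Origin: centre of its underside, on the table. Floor 4 above the table, 190 long (x), 62 wide between two side lips, 4 thick, tops 12 above the table. An end plate 26 high stands at the +x end, inner face at x = 90; the -x end is open. With the lamp's head against the plate the two origins coincide in x, y and the x axes agree.
- spacer: Loose steel distance piece, about 0.13 kg: a square bar 60 long (its x) x 20 x 20 with a 26 x 26 flange, 7 thick, on each end, 74 long over all. It lies in the cradle, roughly lengthwise. Origin: centre of its underside (bottom of the flanges), z up; the bar's axis is 13 above it.
- bin: Fixed open cardboard stock bin, outside 170 (x) x 140 (y) x 56 high, walls and floor 5 thick. Origin: centre of its underside. Two such distance pieces lie fixed along its +x wall, side by side (x = 25 to 79); the rest of the floor is free.
- can: Bystander: upright can, 56 diameter, 120 high, beside the lamp. Origin: centre of its base.
- carton: Bystander: little cardboard carton, 70 (x) x 50 (y) x 45 high, beside the lamp. Origin: centre of its base.
- jar: Bystander: upright amber jar, 48 diameter, 85 high, off the cradle's open end or beside its end plate. Origin: centre of its base.
- slot_floor (a point): Centre of the floor of the open recessed slot in the lamp's top: lamp x = -53, y = 0, 26 above the underside (8 below the top). The slot runs from lamp x = -84 to -22 and is 26 wide (y -13 to 13).
- bush: Bystander: upright turned steel bush, 48 diameter to a height of 45, then 34, 100 high, off the cradle's open end or beside its end plate (in the other place than the jar). Origin: centre of its base.
There are look-alikes about, which are no part of the job. There is more than one size of the bin; the one meant has the size given above.

How it is judged (in metres and radians):
On the way, in this order (a step that is already met when the one before it is completed fails the run):
1. the stray distance piece is in the bin (x of spacer in the frame of bin between -0.08 and 0.08 m and y of spacer in the frame of bin between -0.065 and 0.065 m and z of spacer in the frame of bin below 0.045 m and contact force between spacer and the fingers below 0.1 N), for 0.2 s.
2. the lamp lies flat in the cradle, head towards the end plate, with the switch not yet on (x of lamp in the frame of cradle above -0.02 m and horizontal distance between lamp and cradle below 0.02 m and z of lamp in the frame of cradle below 0.008 m and angle between lamp's own z axis and vertical below 0.06 rad and x of lamp_head in the frame of cradle above 0.065 m and value of joint switch below 0.006 m), for 0.2 s.
3. the switch is slid on with the lamp in the cradle (value of joint switch above 0.012 m and z of lamp in the frame of cradle below 0.008 m and horizontal distance between lamp and cradle below 0.02 m), for 0.1 s.
At the end, for the whole second after the job is handed in: The switch is at least 12 of its 14 mm on; the lamp lies flat in the cradle, switch up, its head within about 7 mm of the end plate; the distance piece lies in the bin; all at rest and released; can, carton, jar and bush upright where they stood (within 20 mm) (value of joint switch above 0.012 m and horizontal distance between lamp and cradle below 0.007 m and z of lamp in the frame of cradle below 0.008 m and angle between lamp's own z axis and vertical below 0.06 rad and x of lamp_head in the frame of cradle above 0.083 m and x of spacer in the frame of bin between -0.08 and 0.08 m and y of spacer in the frame of bin between -0.065 and 0.065 m and z of spacer in the frame of bin below 0.045 m and linear speed of each of lamp, spacer below 0.02 m/s); the robot touches nothing.
It fails at once if a bystander (can, carton, jar or bush) is moved by more than 20 mm or tipped (distance of any of can, carton, jar, bush from where it was at the start of the episode above 0.02 m or angle between any of can, carton, jar, bush's own z axis and vertical above 0.35 rad).
It also fails if it takes over 72 s, if anything falls off the work surface, if the arm or the gripper's body presses on something with over 40 N, if the wrist force passes 120 N, or if a joint passes its speed limit or range.

## Working session

There is one attempt and no reset: what is moved stays moved. The work goes in short steps, Python scripts to look and compute and a tool call to move; the robot and the scene stay as the last step left them, time stands still between calls to the robot, and variables do not carry over. Pictures are saved under pics/ and viewed, at most 10 in all, crops included, and the job is handed in when it is done.

Besides the shell and the picture viewer there is one more tool, called after "Emit:" by a JSON object that holds its "method" and its "body", one argument or row to a line. send_rows: Moves the arm, as the interface text tells. Its arguments: {"type":"object","properties":{"motion":{"type":"array"},"jaw":{"type":"number"},"squeeze":{"type":"number"}},"required":["motion"]}

```bash
mkdir -p pics
cat > h.py <<'E'
import cv2, numpy as np
from station import sensors, viewer, job, manip
from scipy.spatial.transform import Rotation as Ro
def cal(n):
    c=viewer.get_calibration(n)
    K=np.array([[c['fx'],0,c['cx']],[0,c['fy'],c['cy']],[0,0,1.]])
    return K,np.array(c['dist_coeffs'],float),np.array(c['rvec'],float),np.array(c['tvec'],float)
def px2w(C,uv,z):
    K,d,r,t=C
    uv=np.array(uv,float).reshape(-1,1,2)
    p=cv2.undistortPoints(uv,K,d).reshape(-1,2)
    R=cv2.Rodrigues(r)[0]; o=-R.T@t.ravel()
    D=np.c_[p,np.ones(len(p))]@R
    return o+D*((np.broadcast_to(z,len(p))-o[2])/D[:,2])[:,None]
def w2px(C,P):
    K,d,r,t=C
    return cv2.projectPoints(np.array(P,float).reshape(-1,1,3),r,t,K,d)[0].reshape(-1,2)
def save(n,f,crop=None,s=1):
    im=viewer.snapshot(n)
    np.save('pics/'+f+'.npy',im)
    if crop: im=im[crop[1]:crop[3],crop[0]:crop[2]]
    im=cv2.resize(im,None,fx=s,fy=s,interpolation=cv2.INTER_CUBIC)
    cv2.imwrite('pics/'+f+'.png',im[:,:,::-1])
E
python3 -c "
from h import *
save('top','top0',s=1.4);save('scene','scene0',s=1.4)
print(cal('top'));print(sensors.observe())"
```

```text
(array([[485.59146374,   0.        , 281.1044954 ],
       [  0.        , 485.59146374, 201.47309614],
       [  0.        ,   0.        ,   1.        ]]), array([-0.12526608,  0.        ,  0.        ,  0.        ,  0.        ]), array([ 2.19711968, -2.14293529,  0.11795468]), array([ -78.70941534,  455.43110333, 1530.26616934]))
{'time': 0.1, 'joint_pos': array([-1.14430574e+00,  3.79374742e-01,  1.73471950e+00, -5.00459537e-05,
        1.02848038e+00, -3.32821524e-02]), 'joint_velocities': array([ 0.00093896, -0.00092207, -0.00221989,  0.00018753, -0.00093527,
        0.00048768]), 'tau': array([-1.15838109e-03, -7.65034461e+01, -4.35291088e+01,  6.52607367e-02,
        3.98311880e-02,  6.98322168e-06]), 'ee_pos': array([ 310.47126309, -626.98898364,  213.34224835]), 'orientation': array([-3.14060980e+00,  1.01400395e-05,  4.59798590e-01]), 'force': array([-0.17538664,  0.77299862, -0.16505391]), 'torque': array([-0.02699916,  0.02112942,  0.04198552]), 'grasp_force': 0.0, 'opening': 0.9985669813801769}
```

View pics/top0.png

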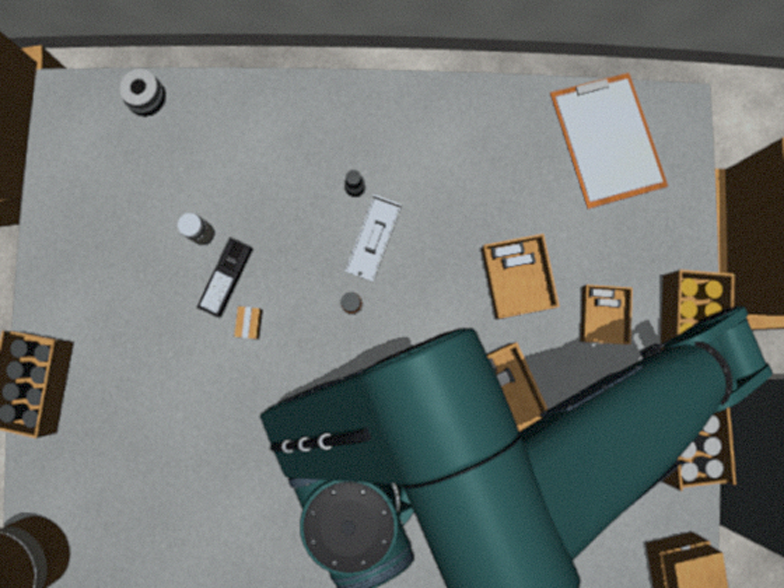

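View pics/scene0.png

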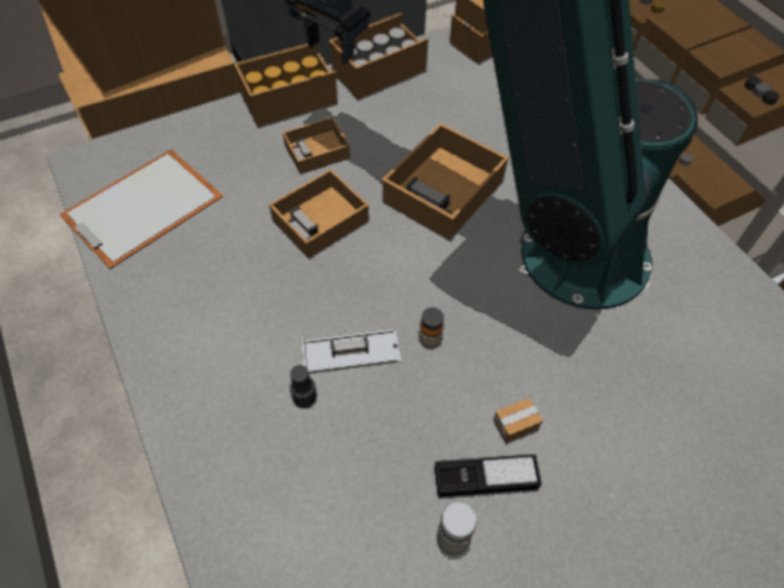

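Top view (784-px image): the lamp is at (225,277) with its pale panel towards lower left, the can at (192,228), the carton at (248,322), the cradle with the spacer at (374,238), the bush at (354,182) and the jar at (350,302). There are three bin candidates: (520,277), (606,315), and a partly hidden one at (520,385). I'll enlarge these and measure.

```bash
python3 -c "
from h import *
im=np.load('pics/top0.npy')
a=im[125:215,235:300];b=im[165:230,135:190];c=im[160:300,340:460]
f=lambda x,s,h:cv2.copyMakeBorder(cv2.resize(x,None,fx=s,fy=s,interpolation=cv2.INTER_CUBIC),0,h-x.shape[0]*s,0,0,cv2.BORDER_CONSTANT)
o=np.hstack([f(a,5,450),f(b,4,450),f(c,2,450)])
print(o.shape)
cv2.imwrite('pics/crop1.png',o[:,:,::-1])
C=cal('top')
q=lambda l,z:print(px2w(C,np.array(l)/1.4,z).round(0)[:,:2].tolist())
q([[483,247],[543,236],[556,303],[497,318]],56)
q([[583,287],[631,286],[629,342],[582,342]],45)
"
```

```text
(450, 785, 3)
[[539.0, -267.0], [568.0, -404.0], [416.0, -434.0], [379.0, -300.0]]
[[455.0, -499.0], [460.0, -612.0], [331.0, -606.0], [330.0, -497.0]]
```

View pics/crop1.png

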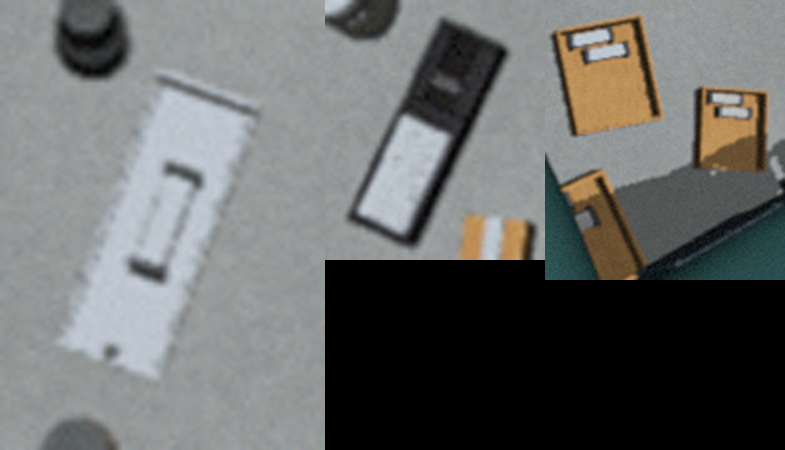

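```bash
python3 -c "
from h import *
C=cal('top')
def q(n,l,z,o,s):
    p=px2w(C,np.array(l)/s+np.array(o),z); print(n,p.round(0)[:,:2].tolist(),'mean',p.mean(0).round(0)[:2])
q('cradle end plate top',[[157,75],[258,108]],26,(235,125),5)
q('cradle open lips',[[60,345],[158,378]],12,(235,125),5)
q('spacer fl',[[185,172],[148,270]],30,(235,125),5)
q('lamp tail,head',[[120,18],[182,48],[25,218],[87,243]],35,(135,165),4)
q('switch',[[120,80]],34,(135,165),4)
q('bin',[[483,247],[543,236],[556,303],[497,318]],56,(0,0),1.4)
q('can',[[190,226]],120,(0,0),1.4);q('carton',[[248,322]],45,(0,0),1.4);q('jar',[[351,302]],85,(0,0),1.4);q('bush',[[353,176]],100,(0,0),1.4)
K=cal('wrist');s=sensors.observe()
R=cv2.Rodrigues(K[2])[0];o=-R.T@K[3];T=Ro.from_euler('xyz',s['orientation']).as_matrix()
print('cam in tool',T.T@(o-s['ee_pos']),(T.T@R.T)[:,2],K[0][0,0])
"
```

```text
cradle end plate top [[656.0, -15.0], [636.0, -81.0]] mean [646. -48.]
cradle open lips [[480.0, 43.0], [460.0, -21.0]] mean [470.  11.]
spacer fl [[592.0, -35.0], [528.0, -13.0]] mean [560. -24.]
lamp tail,head [[550.0, 309.0], [527.0, 257.0], [387.0, 378.0], [368.0, 327.0]] mean [458. 318.]
switch [[500.0, 307.0]] mean [500. 307.]
bin [[539.0, -267.0], [568.0, -404.0], [416.0, -434.0], [379.0, -300.0]] mean [ 475. -351.]
can [[559.0, 381.0]] mean [559. 381.]
carton [[356.0, 258.0]] mean [356. 258.]
jar [[405.0, 25.0]] mean [405.  25.]
bush [[683.0, 29.0]] mean [683.  29.]
cam in tool [ 6.62611010e+01 -1.14870483e-01 -1.71098302e+02] [-2.35236394e-01 -9.42839035e-04  9.71937729e-01] 306.70376561406454
```

The bin at (520,277) measures about 163 x 140 mm, which fits 170 x 140. The one at (606,315) is about 128 x 113, too small. The one at (520,385) looks clearly larger in the scene view. So the middle bin it is, at about (475,-351) with yaw 0.2, its pieces at the far (+x) end. The crop confirms this.

```bash
cat >> h.py <<'E'
def plan(x,y,z,yaw,mm=40):
    "turn about tool z first, then shift in the turned (vertical) tool frame; normalised"
    s=sensors.observe(); T=Ro.from_euler('xyz',s['orientation']); G=Ro.from_euler('xyz',[np.pi,0,yaw])
    rv=(T.inv()*G).as_rotvec()
    d=G.inv().apply(np.array([x,y,z])-s['ee_pos'])
    nr=max(1,int(np.ceil(np.linalg.norm(rv)/np.radians(8)))); nt=max(1,int(np.ceil(np.linalg.norm(d)/mm)))
    print('turn x%d'%nr,(rv/np.pi/nr).round(4),'| shift x%d'%nt,(d/750/nt).round(4),'| total mm',d.round(1), 't',s['time'])
E
python3 -c "
from h import *
plan(560,-24,230,-0.33)"
```

```text
turn x6 [-0.      0.      0.0419] | shift x17 [ 0.0032 -0.0511 -0.0013] | total mm [  40.7 -651.3  -16.7] t 0.1
```

Emit:
{"method": "send_rows", "body": {
  "motion": [
    [[0,0,0,0,0,0.042],[0,0,0,0,0,0.042],[0,0,0,0,0,0.042],[0,0,0,0,0,0.042],[0,0,0,0,0,0.042],[0,0,0,0,0,0.042],[0.004,-0.062,-0.0016,0,0,0],[0.004,-0.062,-0.0016,0,0,0],[0.004,-0.062,-0.0016,0,0,0],[0.004,-0.062,-0.0016,0,0,0],[0.004,-0.062,-0.0016,0,0,0],[0.004,-0.062,-0.0016,0,0,0],[0.004,-0.062,-0.0016,0,0,0],[0.004,-0.062,-0.0016,0,0,0],[0.004,-0.062,-0.0016,0,0,0],[0.004,-0.062,-0.0016,0,0,0],[0.004,-0.062,-0.0016,0,0,0],[0.004,-0.062,-0.0016,0,0,0],[0.004,-0.062,-0.0016,0,0,0],[0.004,-0.062,-0.0016,0,0,0]]
  ],
  "jaw": 100
}}

```text
time: 2.1
ee_pos: [562.7, -23.6, 230.7]
orientation: [3.142, 0.0, -0.332]
force: [-0.4, -1.4, -0.5]
opening: 0.607
grasp_force: 0.0
```

```bash
python3 -c "
from h import *
s=sensors.observe();print(s['ee_pos'],s['orientation'],s['opening'],s['joint_pos'])
C=cal('wrist');np.save('pics/w1C.npy',np.array(C,dtype=object),allow_pickle=True)
save('wrist','w1',s=1.4)
C2=cal('top');save('top','top1')"
```

```text
[562.74344541 -23.56266106 230.74629922] [ 3.14154462e+00  4.44295329e-05 -3.31782245e-01] 0.6067414008629506 [-8.32094596e-02  1.43751761e-01  2.00317267e+00 -4.24825343e-05
  9.94723101e-01  1.81939225e+00]
```

View pics/w1.png

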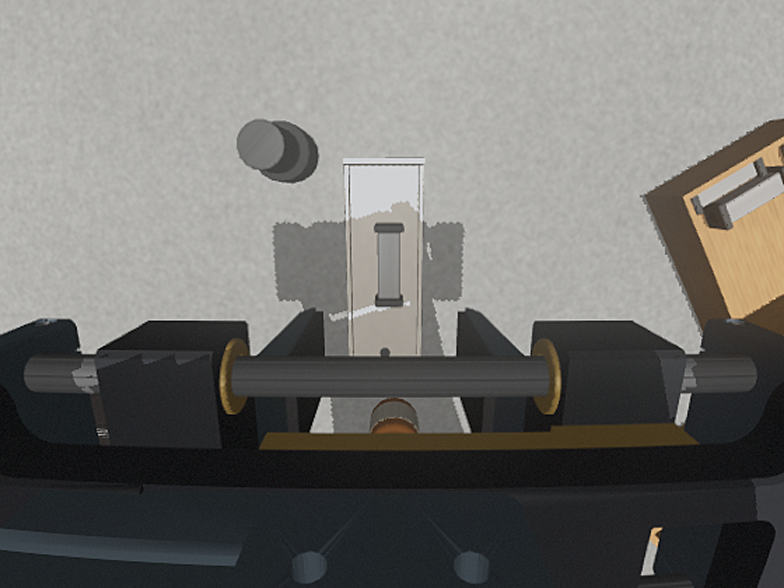

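Wrist view: the cradle's end plate runs along y≈160 (x 343–425), with lips at x≈348 and 422. The spacer's flanges are at (389,227) and (389,301), nearly parallel to the cradle. The bush is at (270,148) and the bin at upper right.

```bash
python3 -c "
from h import *
C=tuple(np.array(a,float) for a in np.load('pics/w1C.npy',allow_pickle=True))
q=lambda n,l,z:print(n,px2w(C,np.array(l)/1.4,z).round(1)[:,:2].tolist())
q('flanges outer top',[[390,222],[389,305]],30)
q('bar edges',[[379,264],[401,264]],27)
q('plate top outer',[[343,158],[425,158]],26)
q('plate inner top',[[345,164],[424,164]],26)
q('lips tops centre near y=340',[[348,340],[422,340]],12)
q('lips far y=175',[[348,180],[422,180]],12)
q('bush top',[[260,143]],100)
q('bin rim corner',[[642,196]],56)
print(w2px(C,[[562.7,-23.6,4]])*1.4)
plan(0,0,0,-.33)
# refine: rim in top1
im=np.load('pics/top1.npy');cv2.imwrite('pics/binlamp.png',np.hstack([cv2.resize(im[150:250,335:465],None,fx=4,fy=4,interpolation=cv2.INTER_CUBIC),cv2.resize(im[160:260,125:195],None,fx=4,fy=4,interpolation=cv2.INTER_CUBIC)])[:,:,::-1])
"
```

```text
flanges outer top [[597.5, -35.1], [527.9, -10.2]]
bar edges [[565.6, -13.8], [559.3, -32.2]]
plate top outer [[661.0, -15.0], [638.5, -80.4]]
plate inner top [[655.8, -14.9], [634.1, -78.1]]
lips tops centre near y=340 [[503.0, 40.2], [479.8, -27.2]]
lips far y=175 [[643.2, -11.6], [621.9, -73.4]]
bush top [[682.0, 28.8]]
bin rim corner [[554.3, -235.4]]
[[390.48594826 259.23685829]]
turn x1 [-0.0002 -0.0001  0.0006] | shift x16 [-0.045   0.0135  0.0192] | total mm [-540.4  162.3  230.8] t 2.2
```

View pics/binlamp.png

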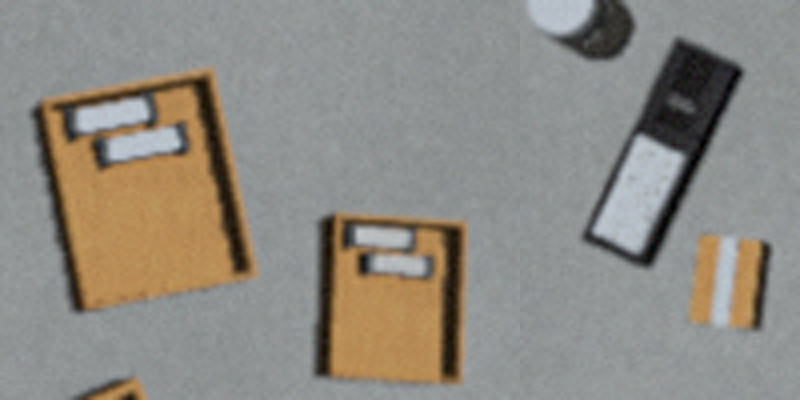

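Bin rim corners in this crop: (40,105), (212,72), (255,270), (82,308). The TCP is already right over the spacer at (562.6,-22.8), so I descend and grip.

Emit:
{"method": "send_rows", "body": {
  "motion": [
    [[0,0,0.054,0,0,0],[0,0,0.054,0,0,0],[0,0,0.054,0,0,0],[0,0,0.054,0,0,0],[0,0,0.054,0,0,0.002],[0,0,0.02,0,0,0.001],[0,0,0,0,0,0]]
  ]
}}

```text
time: 2.9
ee_pos: [561.0, -25.7, 11.7]
orientation: [3.141, 0.004, -0.342]
force: [0.2, 0.5, 1.0]
opening: 0.609
grasp_force: 0.0
```

Emit:
{"method": "send_rows", "body": {
  "motion": [
    [[0,0,0,0,0,0],[0,0,0,0,0,0],[0,0,0,0,0,0],[0,0,0,0,0,0],[0,0,0,0,0,0]]
  ],
  "jaw": 255,
  "squeeze": 25
}}

```text
time: 3.4
ee_pos: [563.0, -25.5, 14.0]
orientation: [-3.141, -0.001, -0.341]
force: [-1.2, 0.1, 10.1]
opening: 0.218
grasp_force: 25.0
```

```bash
python3 -c "
from h import *
p=px2w(cal('top'),np.array([[40,105],[212,72],[255,270],[82,308]])/4+[335,150],56)[:,:2]
print(p.round(0).tolist(),p.mean(0)); d=p[0]+p[1]-p[2]-p[3];yaw=np.arctan2(d[1],d[0]);print('yaw',yaw,[np.linalg.norm(p[i]-p[i-1]) for i in range(4)])
c=p.mean(0)+Ro.from_euler('z',yaw).as_matrix()[:2,:2]@[-28,0];print(c)
p=px2w(cal('top'),np.array([[678-520,38],[742-520,70],[650-520,265],[585-520,238]])/4+[125,160],35)[:,:2];print('lamp',p.round(0).tolist(),p.mean(0))
plan(*c,150,yaw)
"
```

```text
[[539.0, -267.0], [570.0, -405.0], [413.0, -439.0], [379.0, -302.0]] [ 475.18357907 -353.25188428]
yaw 0.2152792980660887 [np.float64(163.43840389102317), np.float64(140.8163313906394), np.float64(160.81639271661007), np.float64(141.07518694368386)]
[ 447.82990954 -359.23325234]
lamp [[550.0, 311.0], [525.0, 257.0], [367.0, 324.0], [387.0, 378.0]] [457.29015382 317.50639325]
turn x4 [-0.     -0.0001 -0.0443] | shift x10 [-0.0245  0.0402 -0.0181] | total mm [-183.8  301.4 -136. ] t 3.4
```

Emit:
{"method": "send_rows", "body": {
  "motion": [
    [[0,0,-0.045,0,0,0],[0,0,-0.045,0,0,0],[0,0,-0.045,0,0,0],[0,0,-0.046,0,0,0],[0,0,0,0,0,-0.0443],[0,0,0,0,0,-0.0443],[0,0,0,0,0,-0.0443],[0,0,0,0,0,-0.0443],[-0.0272,0.0447,0,0,0,0],[-0.0272,0.0447,0,0,0,0],[-0.0272,0.0447,0,0,0,0],[-0.0272,0.0447,0,0,0,0],[-0.0272,0.0447,0,0,0,0],[-0.0272,0.0447,0,0,0,0],[-0.0272,0.0447,0,0,0,0],[-0.0272,0.0447,0,0,0,0],[-0.0272,0.0447,0,0,0,0],[0,0,0,0,0,0],[0,0,0,0,0,0]]
  ]
}}

```text
time: 5.3
ee_pos: [447.1, -359.9, 148.9]
orientation: [-3.141, 0.0, 0.214]
force: [0.9, 1.1, -0.3]
opening: 0.216
grasp_force: 25.0
```

```bash
python3 -c "
from h import *
s=sensors.observe();print(s['opening'],s['grasp_force'])
plan(447.8,-359.2,19,.215)"
```

```text
0.21580371608450136 24.99974101781845
turn x1 [-0.0001  0.0001 -0.0004] | shift x4 [ 0.0003 -0.0002  0.0433] | total mm [  0.8  -0.5 129.9] t 5.3
```

Held. Lower, open partly, and retreat.

Emit:
{"method": "send_rows", "body": {
  "motion": [
    [[0,0,0.043,0,0,0],[0,0,0.043,0,0,0],[0,0,0.043,0,0,0],[0,0,0.03,0,0,0],[0,0,0.014,0,0,0],[0,0,0,0,0,0],[0,0,0,0,0,0]]
  ]
}}

```text
time: 6.0
ee_pos: [448.2, -359.5, 20.1]
orientation: [3.141, -0.0, 0.216]
force: [0.2, 0.3, 0.2]
opening: 0.215
grasp_force: 25.0
```

Emit:
{"method": "send_rows", "body": {
  "motion": [
    [[0,0,0,0,0,0],[0,0,0,0,0,0],[0,0,0,0,0,0],[0,0,0,0,0,0],[0,0,-0.04,0,0,0],[0,0,-0.055,0,0,0],[0,0,-0.06,0,0,0],[0,0,-0.06,0,0,0],[0,0,-0.055,0,0,0],[0,0,0,0,0,0]]
  ],
  "jaw": 110
}}

```text
time: 7.0
ee_pos: [449.7, -361.4, 227.7]
orientation: [3.135, -0.005, 0.215]
force: [0.9, 0.5, -1.4]
opening: 0.572
grasp_force: 0.0
```

```bash
python3 -c "
from h import *
# lamp yaw; grip at lamp x=+10
p=np.array([[550.,311],[525,257],[367,324],[387,378]]);d=p[2]+p[3]-p[0]-p[1];yaw=np.arctan2(d[1],d[0]);print('lamp yaw',yaw)
c=p.mean(0)+10*np.array([np.cos(yaw),np.sin(yaw)]);print(c)
plan(*c,220,yaw,45)
save('top','top2')"
```

```text
lamp yaw 2.74613811072332
[448.02178443 321.35227691]
turn x19 [ 0.0002  0.0001 -0.0424] | shift x16 [0.022  0.0524 0.0006] | total mm [264.5 629.4   7.7] t 7.0
```

Emit:
{"method": "send_rows", "body": {
  "motion": [
    [[0,0,0,0,0,-0.0448],[0,0,0,0,0,-0.0448],[0,0,0,0,0,-0.0448],[0,0,0,0,0,-0.0448],[0,0,0,0,0,-0.0448],[0,0,0,0,0,-0.0448],[0,0,0,0,0,-0.0448],[0,0,0,0,0,-0.0448],[0,0,0,0,0,-0.0448],[0,0,0,0,0,-0.0448],[0,0,0,0,0,-0.0448],[0,0,0,0,0,-0.0448],[0,0,0,0,0,-0.0448],[0,0,0,0,0,-0.0448],[0,0,0,0,0,-0.0448],[0,0,0,0,0,-0.0448],[0,0,0,0,0,-0.0448],[0,0,0,0,0,-0.0448]]
  ],
  "jaw": 0
}}

```text
time: 8.85
ee_pos: [447.0, -359.0, 220.2]
orientation: [3.141, -0.002, 2.755]
force: [0.0, -0.1, -0.4]
opening: 0.998
grasp_force: 0.0
```

Emit:
{"method": "send_rows", "body": {
  "motion": [
    [[0.0096,0.0574,0,0,0,0],[0.0096,0.0574,0,0,0,0],[0.0096,0.0574,0,0,0,0],[0.0096,0.0574,0,0,0,0],[0.0096,0.0574,0,0,0,0],[0.0096,0.0574,0,0,0,0],[0.0096,0.0574,0,0,0,0],[0.0096,0.0574,0,0,0,0],[0.0342,0.0471,0,0,0,0],[0.0342,0.0471,0,0,0,0],[0.0342,0.0471,0,0,0,0],[0.0342,0.0471,0,0,0,0],[0.0342,0.0471,0,0,0,0],[0.0342,0.0471,0,0,0,0],[0.0342,0.0471,0,0,0,0],[0.0342,0.0471,0,0,0,0],[0,0,0,0,0,0],[0,0,0,0,0,0]]
  ]
}}

```text
time: 10.65
ee_pos: [443.9, 320.5, 220.4]
orientation: [-3.14, -0.001, 2.751]
force: [0.1, -0.6, -0.2]
opening: 0.999
grasp_force: 0.0
```

```bash
python3 -c "
from h import *
plan(448,321,150,2.746)
C=cal('wrist');np.save('pics/w2C.npy',np.array(C,dtype=object),allow_pickle=True)
save('wrist','w2',s=1.0);save('top','top3')
a=np.load('pics/w2.npy');b=np.load('pics/top3.npy')[160:240,335:430]
b=cv2.resize(b,None,fx=2.5,fy=2.5);b=cv2.copyMakeBorder(b,0,420-b.shape[0],0,0,cv2.BORDER_CONSTANT)
cv2.imwrite('pics/w2b.png',np.hstack([a,b])[:,:,::-1])
"
```

```text
turn x1 [-0.0006 -0.0003  0.0015] | shift x2 [-0.0024  0.0013  0.0469] | total mm [-3.6  2.  70.4] t 10.65
```

View pics/w2b.png

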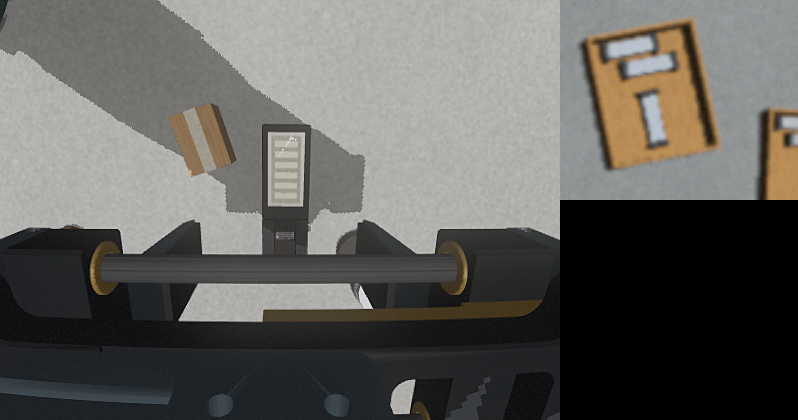

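The spacer lies in the bin. In the wrist view the lamp's head edge is at y≈125 (x 262–311), the panel spans (268–305, 132–207), and the switch is at (285,236).

```bash
python3 -c "
from h import *
C=tuple(np.array(a,float) for a in np.load('pics/w2C.npy',allow_pickle=True))
q=lambda n,l,z:px2w(C,np.array(l),z)[:,:2]
h=q('',[[263,125],[311,125]],35); hm=h.mean(0)
sd=q('',[[262.5,205],[309,205]],35).mean(0); sw=q('',[[285,236]],34)[0]
print('head',h.round(1),hm,'side mid',sd,'switch',sw, 'panel',q('',[[268,132],[305,132],[268,207],[303,207]],35).round(1).tolist())
d=hm-sw;y=np.arctan2(d[1],d[0]);print('yaw',y, 'len head-switch',np.linalg.norm(d), 'origin',hm-90*np.array([np.cos(y),np.sin(y)]))
# alt: fit model corners
for yaw in (2.73,2.745,2.76):
  u=np.array([np.cos(yaw),np.sin(yaw)]);o=hm-90*u
  v=np.array([-u[1],u[0]])
  P=[np.r_[o+u*a+v*b,35] for a,b in [(90,28),(90,-28),(20,28),(20,-28),(-44,0)]];print(yaw,o,w2px(C,P).round(0).tolist())
print(px2w(C,[[345,245]],120))
"
```

```text
head [[367.2 333.7]
 [387.8 383.8]] [377.49540281 358.74860633] side mid [462.80825431 322.61041129] switch [498.84093002 307.03743413] panel [[376.5, 335.9], [392.4, 374.7], [457.0, 302.1], [472.9, 340.8]]
yaw 2.738749913008111 len head-switch 131.90444383508947 origin [460.29092608 323.46544708]
2.73 [459.97903601 322.74235335] [[262.0, 124.0], [312.0, 126.0], [262.0, 186.0], [309.0, 187.0], [284.0, 238.0]]
2.745 [460.50983032 323.98361208] [[262.0, 125.0], [312.0, 125.0], [262.0, 186.0], [310.0, 186.0], [286.0, 238.0]]
2.76 [461.02194673 325.23269278] [[262.0, 125.0], [312.0, 125.0], [263.0, 186.0], [311.0, 186.0], [287.0, 238.0]]
[[500.99194945 365.31278441 120.        ]]
```

```bash
python3 -c "
from h import *
u=np.array([np.cos(2.739),np.sin(2.739)]);c=np.array([460.3,323.5])+18*u
plan(*c,12,2.739)"
```

```text
turn x1 [-0.0004 -0.0002  0.003 ] | shift x6 [0.0011 0.0022 0.0464] | total mm [  5.1   9.9 208.8] t 10.75
```

Emit:
{"method": "send_rows", "body": {
  "motion": [
    [[0.0068,0.0132,0,0,0,0.003],[0,0,0.05,0,0,0],[0,0,0.05,0,0,0],[0,0,0.05,0,0,0],[0,0,0.05,0,0,0],[0,0,0.05,0,0,0],[0,0,0.028,0,0,0],[0,0,0,0,0,0],[0,0,0,0,0,0]]
  ]
}}

```text
time: 11.65
ee_pos: [444.3, 331.4, 13.6]
orientation: [-3.141, -0.0, 2.738]
force: [0.8, 0.5, 0.6]
opening: 0.998
grasp_force: 0.0
```

Emit:
{"method": "send_rows", "body": {
  "motion": [
    [[0,0,0,0,0,0],[0,0,0,0,0,0],[0,0,0,0,0,0],[0,0,0,0,0,0],[0,0,0,0,0,0],[0,0,0,0,0,0]]
  ],
  "jaw": 255,
  "squeeze": 35
}}

```text
time: 12.25
ee_pos: [443.8, 331.4, 13.5]
orientation: [-3.141, -0.0, 2.739]
force: [-2.0, -2.0, 7.5]
opening: 0.609
grasp_force: 35.0
```

Emit:
{"method": "send_rows", "body": {
  "motion": [
    [[0,0,-0.03,0,0,0],[0,0,-0.045,0,0,0],[0,0,-0.055,0,0,0],[0,0,-0.055,0,0,0],[0,0,-0.055,0,0,0],[0,0,0,0,0,0],[0,0,0,0,0,0]]
  ]
}}

```text
time: 12.95
ee_pos: [443.8, 331.5, 193.4]
orientation: [3.141, 0.001, 2.739]
force: [-0.1, -0.6, -4.2]
opening: 0.613
grasp_force: 35.0
```

```bash
python3 -c "
from h import *
s=sensors.observe();print(s['opening']*91,s['grasp_force'],s['force'],s['torque'])
C=cal('wrist');save('wrist','w3')
np.save('pics/w3C.npy',np.array(C,dtype=object),allow_pickle=True)
u=np.array([np.cos(-.332),np.sin(-.332)]);c=np.array([559.9,-17.2])+18*u
print(s['ee_pos'],s['orientation']);plan(*c,150,-.332)"
```

```text
55.75134274020436 34.98999863862991 [-0.1320651  -0.59166401 -4.24604103] [ 0.09030325 -0.12850804  0.0323136 ]
[443.83373419 331.45075859 193.40984079] [3.14067664e+00 5.52072505e-04 2.73945015e+00]
turn x22 [-0.      0.      0.0444] | shift x10 [0.0322 0.0388 0.0056] | total mm [241.8 291.2  42.2] t 13.0
```

View pics/w3.png

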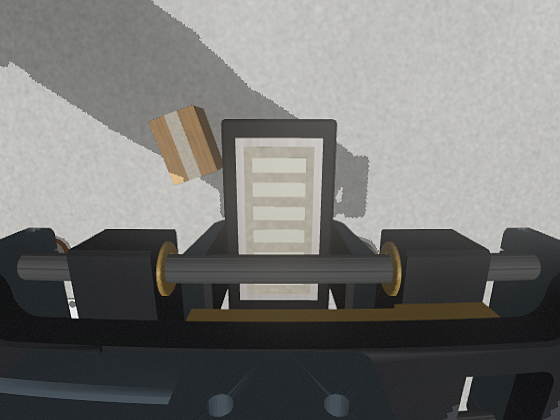

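The lamp is held squarely, with its head edge at y≈120 (x 222–336). I'll measure its offset in the tool frame.

```bash
python3 -c "
from h import *
C=tuple(np.array(a,float) for a in np.load('pics/w3C.npy',allow_pickle=True))
s=sensors.observe();T=Ro.from_euler('xyz',s['orientation'])
for l in ([[222,121],[336,121]],[[236,138],[322,138],[239,299],[319,299]]):
  print(T.inv().apply(px2w(C,l,s['ee_pos'][2]-13.5+35)-s['ee_pos']).round(1).tolist())
"
```

```text
[[71.5, -25.8, -21.4], [71.5, 28.6, -21.5]]
[[63.5, -19.3, -21.4], [63.5, 22.1, -21.5], [-22.6, -20.5, -21.5], [-22.6, 23.4, -21.5]]
```

Emit:
{"method": "send_rows", "body": {
  "motion": [
    [[0,0,0,0,0,0.0465],[0,0,0,0,0,0.0465],[0,0,0,0,0,0.0465],[0,0,0,0,0,0.0465],[0,0,0,0,0,0.0465],[0,0,0,0,0,0.0465],[0,0,0,0,0,0.0465],[0,0,0,0,0,0.0465],[0,0,0,0,0,0.0465],[0,0,0,0,0,0.0465],[0,0,0,0,0,0.0465],[0,0,0,0,0,0.0465],[0,0,0,0,0,0.0465],[0,0,0,0,0,0.0465],[0,0,0,0,0,0.0465],[0,0,0,0,0,0.0465],[0,0,0,0,0,0.0465],[0,0,0,0,0,0.0465],[0,0,0,0,0,0.0465],[0,0,0,0,0,0.0465]]
  ]
}}

```text
time: 15.0
ee_pos: [442.9, 330.7, 190.8]
orientation: [3.139, 0.003, -0.188]
force: [0.3, -0.6, -3.5]
opening: 0.615
grasp_force: 35.0
```

Emit:
{"method": "send_rows", "body": {
  "motion": [
    [[0,0,0,0,0,0.0465],[0.0349,0.0431,0.0063,0,0,0],[0.0349,0.0431,0.0063,0,0,0],[0.0349,0.0431,0.0063,0,0,0],[0.0349,0.0431,0.0063,0,0,0],[0.0349,0.0431,0.0063,0,0,0],[0.0349,0.0431,0.0063,0,0,0],[0.0349,0.0431,0.0063,0,0,0],[0.0349,0.0431,0.0063,0,0,0],[0.0349,0.0431,0.0063,0,0,0],[0,0,0,0,0,0],[0,0,0,0,0,0]]
  ]
}}

```text
time: 16.2
ee_pos: [571.9, -20.6, 148.5]
orientation: [3.141, 0.003, -0.33]
force: [-0.5, 0.1, -3.4]
opening: 0.609
grasp_force: 35.0
```

```bash
python3 -c "
from h import *
s=sensors.observe()
u=np.array([np.cos(-.332),np.sin(-.332)]);c=np.array([559.9,-17.2])+12*u
print(s['ee_pos'],s['orientation']);plan(*c,55,-.332)"
```

```text
[571.87239368 -20.58984515 148.50626918] [ 3.14076818  0.00345398 -0.33016487]
turn x1 [0.0003 0.0011 0.0006] | shift x3 [-0.0002  0.0003  0.0416] | total mm [-0.4  0.7 93.5] t 16.2
```

Emit:
{"method": "send_rows", "body": {
  "motion": [
    [[0,0.001,0.041,0,0.001,0.0006],[0,0,0.042,0,0,0],[0,0,0.042,0,0,0],[0,0,0,0,0,0],[0,0,0,0,0,0]]
  ]
}}

```text
time: 16.7
ee_pos: [572.3, -19.9, 56.7]
orientation: [3.141, -0.001, -0.329]
force: [-0.0, 0.8, -1.6]
opening: 0.611
grasp_force: 35.0
```

```bash
python3 -c "
from h import *
s=sensors.observe();print(s['ee_pos'],s['orientation'],s['force'])
C=cal('wrist');save('wrist','w4',crop=(160,80,400,260),s=3.3)
np.save('pics/w4C.npy',np.array(C,dtype=object),allow_pickle=True)
T=Ro.from_euler('xyz',s['orientation']);O=np.array([559.9,-17.2,0]);Rz=Ro.from_euler('z',-.332)
pr=lambda P:(w2px(C,P)-[160,80])*3.3
print('plate top corners pred',pr(O+Rz.apply([[90,35,26],[90,-35,26],[94,35,26],[94,-35,26]])).round(0).tolist())
print('lamp head top pred',pr(s['ee_pos']+T.apply([[72,-28,-21.5],[72,28,-21.5]])).round(0).tolist())"
```

```text
[572.28148255 -19.93455309  56.72133346] [ 3.14113788e+00 -1.19716733e-03 -3.29417366e-01] [-0.01070321  0.7730908  -1.63607281]
plate top corners pred [[220.0, 117.0], [583.0, 118.0], [220.0, 96.0], [584.0, 97.0]]
lamp head top pred [[199.0, 135.0], [590.0, 135.0]]
```

View pics/w4.png

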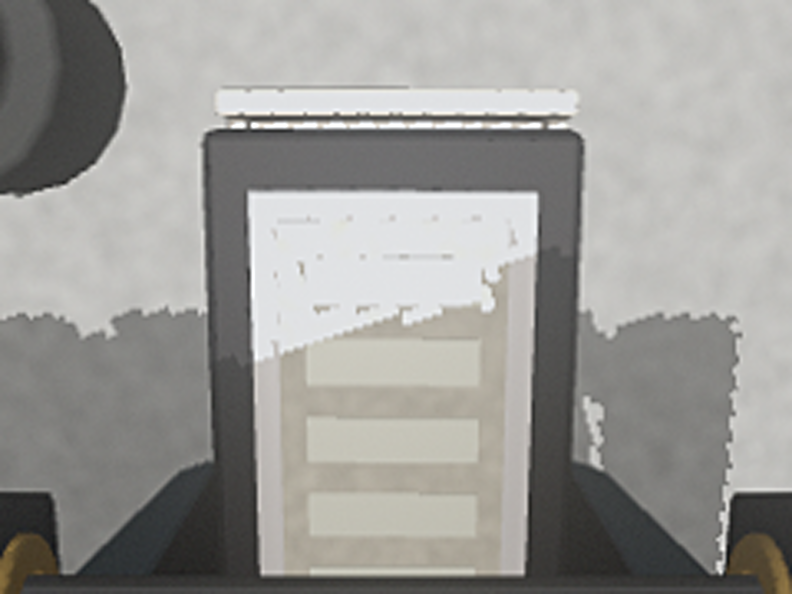

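The lamp head spans x 203–583 and the plate 215–580, inner edge at y≈118. Both match the prediction within 1 mm, so the lamp is centred to about 0.5 mm.

```bash
python3 -c "
from h import *
u=np.array([np.cos(-.332),np.sin(-.332)]);c=np.array([560.06,-16.7])+15.5*u
plan(*c,18.5,-.332)"
```

```text
turn x1 [-0.     -0.0011  0.0008] | shift x1 [0.0026 0.0014 0.0523] | total mm [ 2.   1.  39.3] t 16.75
```

Emit:
{"method": "send_rows", "body": {
  "motion": [
    [[0.0026,0.0013,0,0,0,0.0006],[0,0,0.015,0,0,0],[0,0,0.015,0,0,0],[0,0,0.01,0,0,0],[0,0,0.006,0,0,0],[0,0,0.004,0,0,0],[0,0,0,0,0,0],[0,0,0,0,0,0]]
  ]
}}

```text
time: 17.55
ee_pos: [574.8, -22.3, 19.6]
orientation: [-3.142, -0.003, -0.332]
force: [-0.3, 0.0, -4.0]
opening: 0.616
grasp_force: 35.0
```

```bash
python3 -c "
from h import *
u=np.array([np.cos(-.332),np.sin(-.332)]);c=np.array([560.06,-16.7])+18*u
print(sensors.observe());plan(*c,17.5,-.332)"
```

```text
{'time': 17.55, 'joint_pos': array([-7.89848321e-02,  4.87555449e-01,  2.03667134e+00, -1.31247103e-03,
        6.14178270e-01,  1.82509677e+00]), 'joint_velocities': array([-5.09970635e-04, -4.62697486e-03, -1.26758136e-03,  8.63994187e-04,
       -1.01927070e-03,  7.11310834e-05]), 'tau': array([-1.35985779e-02, -7.06558514e+01, -2.85978091e+01,  1.54502434e-02,
       -3.97192163e-02, -2.57392612e-04]), 'ee_pos': array([574.75276911, -22.32243871,  19.57081246]), 'orientation': array([-3.1415262 , -0.00327582, -0.33221398]), 'force': array([-0.30844787,  0.02946739, -3.96184623]), 'torque': array([ 0.08892943, -0.00675227, -0.04037112]), 'grasp_force': 34.990016520023346, 'opening': 0.6158884379025079}
turn x1 [-0.     -0.001  -0.0001] | shift x1 [ 0.003  -0.0007  0.0028] | total mm [ 2.3 -0.5  2.1] t 17.55
```

Emit:
{"method": "send_rows", "body": {
  "motion": [
    [[0,-0.0006,0.0015,0,0,0],[0,0,0.0015,0,0,0],[0,0,0,0,0,0],[0,0,0,0,0,0]]
  ]
}}

```text
time: 17.95
ee_pos: [575.3, -21.9, 17.9]
orientation: [-3.141, -0.004, -0.332]
force: [-1.0, 0.1, 6.8]
opening: 0.614
grasp_force: 35.0
```

Emit:
{"method": "send_rows", "body": {
  "motion": [
    [[0.0012,0,0,0,0,0],[0.0012,0,0,0,0,0],[0.0012,0,0,0,0,0],[0,0,0,0,0,0],[0,0,0,0,0,0]]
  ]
}}

```text
time: 18.45
ee_pos: [576.6, -22.5, 17.9]
orientation: [3.141, -0.001, -0.332]
force: [-10.5, 2.3, 16.5]
opening: 0.607
grasp_force: 35.0
```

The lamp is seated on the floor and against the plate (about 11 N). Release and rise.

Emit:
{"method": "send_rows", "body": {
  "motion": [
    [[0,0,0,0,0,0],[0,0,0,0,0,0],[0,0,0,0,0,0],[0,0,0,0,0,0],[0,0,0,0,0,0],[-0.02,0,-0.04,0,0,0],[-0.05,0,-0.04,0,0,0],[-0.05,0,-0.04,0,0,0],[-0.05,0,-0.04,0,0,0],[0,0,-0.04,0,0,0],[0,0,0,0,0,0],[0,0,0,0,0,0]]
  ],
  "jaw": 0
}}

```text
time: 19.65
ee_pos: [456.9, 19.0, 167.4]
orientation: [-3.141, -0.005, -0.332]
force: [0.1, 0.2, 0.6]
opening: 1.001
grasp_force: 0.0
```

```bash
python3 -c "
from h import *
s=sensors.observe();print(s['ee_pos'],s['orientation'],s['force'],s['opening'])
C=cal('wrist');save('wrist','w5',crop=(200,60,360,260),s=3)
np.save('pics/w5C.npy',np.array(C,dtype=object),allow_pickle=True)
O=np.array([560.06,-16.7,0]);Rz=Ro.from_euler('z',-.332)
pr=lambda P:(w2px(C,O+Rz.apply(P))-[200,60])*3
print('lamp top corners',pr([[90,28,39],[90,-28,39],[-90,28,39],[-90,-28,39]]).round(0).tolist())
print('switch c, slot ends',pr([[-44,0,38],[-22,0,39],[-84,0,39],[-48.5,0,38]]).round(0).tolist(),'plate',pr([[90,35,26],[90,-35,26]]).round(0).tolist())"
```

```text
[456.92039995  18.98738276 167.37685754] [-3.14092475 -0.0050331  -0.33213693] [0.08767148 0.20180235 0.55000306] 1.0011803540079052
lamp top corners [[143.0, -233.0], [333.0, -233.0], [152.0, 369.0], [323.0, 369.0]]
switch c, slot ends [[238.0, 226.0], [238.0, 154.0], [238.0, 351.0], [238.0, 240.0]] plate [[124.0, -213.0], [351.0, -213.0]]
```

View pics/w5.png

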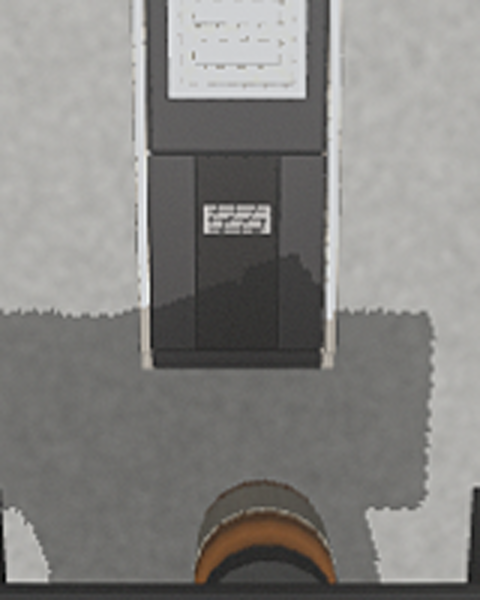

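The lamp is seated: its slot ends at y≈153 and 349 match the model, and the cap spans y 204–235, near off. I'll push with one open finger, leaning 15°, so only its front corner dips into the slot.

```bash
python3 -c "
from h import *
O=np.array([560.06,-16.7,0]);Rz=Ro.from_euler('z',-.332)
c=O+Rz.apply([-69.5,-52.2,75]);print(c);plan(*c,-.332)"
```

```text
[477.34145157 -43.39703627  75.        ]
turn x1 [-0.     -0.001  -0.0001] | shift x3 [0.0178 0.0232 0.0407] | total mm [40.  52.1 91.5] t 19.7
```

Emit:
{"method": "send_rows", "body": {
  "motion": [
    [[0.0178,0.0232,0.0407,0,0,0],[0.0178,0.0232,0.0407,0,0,0],[0.0178,0.0232,0.0407,0,0,0],[0,0,0,0,-0.0417,0],[0,0,0,0,-0.0417,0],[0,0,0,0,0,0],[0,0,0,0,0,0],[0,0,0,0,0,0]]
  ]
}}

```text
time: 20.5
ee_pos: [476.4, -43.3, 74.7]
orientation: [3.141, 0.258, -0.332]
force: [-0.5, 0.4, 0.5]
opening: 1.0
grasp_force: 0.0
```

```bash
cat > t.py <<'E'
from h import *
import sys
s=sensors.observe();O=np.array([560.06,-16.7,0]);Rz=Ro.from_euler('z',-.332)
T=Ro.from_euler('xyz',s['orientation'])
print('local TCP',Rz.inv().apply(s['ee_pos']-O).round(1),'corner',Rz.inv().apply(s['ee_pos']+T.apply([16,-52,0])-O).round(1),'F local',Rz.inv().apply(s['force']).round(1),s['opening'],s['time'])
t=O+Rz.apply([float(v) for v in sys.argv[1:4]])
print('shift tool mm',T.inv().apply(t-s['ee_pos']-T.apply([16,-52,0])).round(2))
E
python3 t.py -54 0 33
```

```text
local TCP [-70.4 -52.4  74.7] corner [-54.9  -0.4  70.6] F local [-0.6  0.2  0.5] 1.0004154876840712 20.5
shift tool mm [10.48 -0.43 36.1 ]
```

Emit:
{"method": "send_rows", "body": {
  "motion": [
    [[0.006,-0.0005,0.022,0,0,0],[0.005,0,0.016,0,0,0],[0.003,0,0.0101,0,0,0],[0,0,0,0,0,0],[0,0,0,0,0,0]]
  ]
}}

```text
time: 21.0
ee_pos: [478.4, -43.4, 37.9]
orientation: [3.142, 0.259, -0.332]
force: [0.6, -0.3, -0.2]
opening: 0.999
grasp_force: 0.0
```

```bash
python3 t.py -36 0 33
```

```text
local TCP [-68.5 -51.9  37.9] corner [-53.    0.1  33.8] F local [ 0.7 -0.1 -0.2] 0.9993004061567355 21.0
shift tool mm [16.67  0.1  -3.58]
```

Emit:
{"method": "send_rows", "body": {
  "motion": [
    [[0.0028,0,-0.0006,0,0,0],[0.0028,0,-0.0006,0,0,0],[0.0028,0,-0.0006,0,0,0],[0.0028,0,-0.0006,0,0,0],[0.0028,0,-0.0006,0,0,0],[0.0028,0,-0.0006,0,0,0],[0,0,0,0,0,0]]
  ]
}}

```text
time: 21.7
ee_pos: [490.9, -47.8, 37.2]
orientation: [-3.142, 0.259, -0.332]
force: [-1.3, 0.7, 1.3]
opening: 1.001
grasp_force: 0.5
```

Emit:
{"method": "send_rows", "body": {
  "motion": [
    [[0.0028,0,-0.0006,0,0,0],[0.0028,0,-0.0006,0,0,0],[0,0,0,0,0,0]]
  ]
}}

```text
time: 22.0
ee_pos: [494.1, -49.0, 36.9]
orientation: [3.141, 0.261, -0.332]
force: [-4.0, 1.8, 4.7]
opening: 0.996
grasp_force: 2.9
```

```bash
python3 t.py -34 0 33
```

```text
local TCP [-51.8 -52.   36.9] corner [-36.3   0.   32.8] F local [-4.4  0.4  4.7] 0.996152757402644 22.0
shift tool mm [ 2.2   0.01 -0.83]
```

Emit:
{"method": "send_rows", "body": {
  "motion": [
    [[0.002,0,-0.0006,0,0,0],[0.002,0,-0.0006,0,0,0],[0,0,0,0,0,0],[0,0,0,0,0,0]]
  ]
}}

```text
time: 22.4
ee_pos: [494.9, -49.3, 36.8]
orientation: [3.141, 0.265, -0.331]
force: [-13.6, 7.1, 10.6]
opening: 0.998
grasp_force: 8.8
```

```bash
python3 t.py -34 0 33
```

```text
local TCP [-51.  -52.1  36.8] corner [-35.6  -0.   32.6] F local [-15.2   2.3  10.6] 0.9977019833389901 22.4
shift tool mm [ 1.45 -0.05 -0.82]
```

Hard against the stop at the predicted place. Back off, rise and look.

Emit:
{"method": "send_rows", "body": {
  "motion": [
    [[-0.004,0,0.001,0,0,0],[-0.005,0,0.001,0,0,0],[-0.008,0,-0.03,0,0,0],[-0.015,0,-0.055,0,0,0],[-0.015,0,-0.055,0,0,0],[0,-0.03,-0.03,0,0.0417,0],[-0.03,-0.04,0,0,0.0417,0],[0,0,0,0,0,0],[0,0,0,0,0,0],[0,0,0,0,0,0]]
  ]
}}

```text
time: 23.4
ee_pos: [492.5, 7.1, 170.9]
orientation: [-3.142, -0.003, -0.332]
force: [0.7, -1.3, 0.3]
opening: 1.001
grasp_force: 0.0
```

```bash
python3 -c "
from h import *
s=sensors.observe();print(s['ee_pos'],s['orientation'],s['force'])
C=cal('wrist');save('wrist','w6');im=np.load('pics/w6.npy');save('top','t6');b=np.load('pics/t6.npy')[110:250,130:410]
O=np.array([560.06,-16.7,0]);Rz=Ro.from_euler('z',-.332)
pr=lambda P:(w2px(C,O+Rz.apply(P))-[200,40])*2
print(pr([[-30,0,38],[-22,0,39],[-84,0,39],[90,28,39],[90,-28,39],[90,0,26]]).round(0).tolist())
a=cv2.resize(im[40:280,200:360],None,fx=2,fy=2,interpolation=cv2.INTER_CUBIC)
b=cv2.resize(b,None,fx=1.7,fy=1.7);b=cv2.copyMakeBorder(b,0,480-b.shape[0],0,0,cv2.BORDER_CONSTANT)
cv2.imwrite('pics/w6b.png',np.hstack([a,b])[:,:,::-1])"
```

```text
[492.52012163   7.06436675 170.87535459] [-3.14154705e+00 -2.99523294e-03 -3.32355264e-01] [ 0.69997886 -1.28158419  0.30500143]
[[159.0, 239.0], [159.0, 223.0], [159.0, 346.0], [98.0, -25.0], [221.0, -25.0], [159.0, -16.0]]
```

View pics/w6b.png

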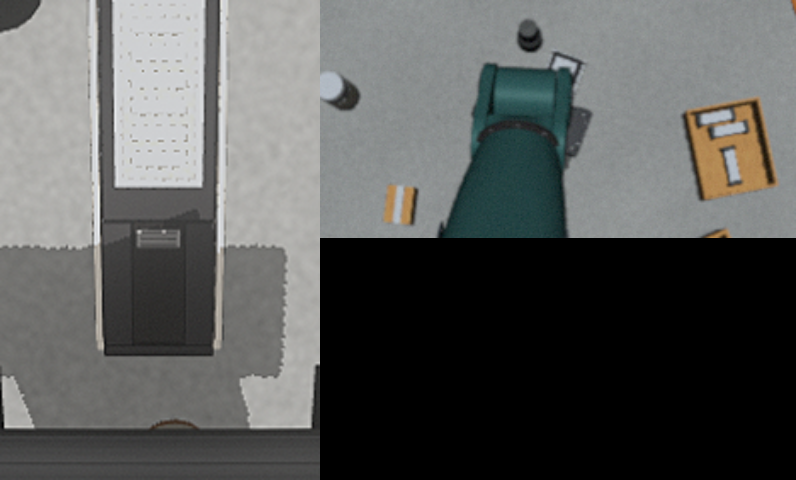

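The cap is centred at (158,237), matching the fully-on prediction of (159,239). The slot tail end at y≈344 shows the lamp is still seated, the spacer is in the bin, and the bystanders stand. Handing in.

```bash
python3 -c "
from h import *
print(job.sign_off())"
```

```text
the job is handed in; nothing more can be done
None
```

I put the stray spacer in the 170 x 140 stock bin, laid the lamp in the cradle with its head against the end plate, and slid its switch fully on. I handed the job in after about 23 s; the sign-off did not report a verdict, but the last pictures showed the switch fully on, the lamp seated and the can, carton and bush standing (the jar was mostly hidden, and the arm never came near it).

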